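# Clear the file off the sweep trough and sweep the offcuts

### The arm

A 6-joint arm with a two-finger parallel gripper is mounted at the origin on the work surface. World frame = base frame: x ahead of the robot, y to its left, z up, the work surface at z = 0. Lengths are in m, angles in rad, forces in N, time in s.
With the tool pointing down it reaches from about 0.375 to 0.9 m from the base axis. Payload 3.1 kg.
Tool frame: the origin (TCP) lies between the finger pads; the fingertips stand 8 mm ahead of it and the grasp point (between the pads) lies 11 mm behind it; z points along the fingers, y is the line along which they close (so a half turn about z gives the same grasp; the last joint's range is limited). The gripper opens to 87 mm and grips with 3 to 60 N. Pads are 19 mm wide; open, the fingers measure 117 mm over their backs; the gripper's body (75 mm by 190 mm) begins 51 mm behind the grasp point.
Start: joints at [-1.427, 0.527, 1.433, -0, 1.181, -0.178], TCP at [0.198, -0.593, 0.231] pointing down, gripper open.
Joint ranges: [-3.08, 3.08], [-0.75, 2.2], [0.22, 2.44], [-1.43, 4.57], [0, 2.65], [-2.85, 2.85]. Speed limits (rad/s): [2.79, 2.79, 3.14, 3.14, 3.14, 3.14].

### API

Orientations are given as a unit quaternion [x, y, z, w].
In Python, from rig import robot gives the robot as it stands.
- The arm moves only by the tool move_arm, never from a script. Its argument "motion" is text: rows parted by semicolons, each of 5 numbers parted by spaces: the opening, from -1 (shut) to 1 (fully open), then the shift along the tool's x, y, z normalised to -1 to 1, where 1 is 0.2 m, then the turn about the tool's z normalised to -1 to 1, where 1 is pi rad. A call has 1 to 12 rows; each row is the pose to reach, as a shift and turn from the pose commanded when the call began, along the tool's axes at that moment, turning the shorter way round; what a row does not reach only later rows make up. A row lasts 1/12 s, in which the tool goes at most 41.7 mm and 7.16 degrees, less where a joint would pass 70% of its speed; a pose out of reach is approached as far as the arm can. A call with a number of a shift or a turn outside -1 to 1 is refused whole. A call with a gripper value outside its range is refused whole. The fingers move at their own pace and stop on an object; "newtons" is the grip in N (left out, the last holds). Time passes only in rows, so rows that repeat a pose let the fingers close. It gives the time, the measured TCP pose, the force, the opening and the grip force at its end, in the units of the state.
- robot.get_obs(): the state, without advancing time (a new reading comes with each control period).
- robot.camera(name): name is "scene" or "top" or "wrist"; returns (picture, depth): 384x512x3 uint8, red, green, blue; 384x512 float32, m along the optical axis (not along the pixel's ray), 0 where there is no reading.
- robot.camera_model(name): a dict with "mtx" (3x3 intrinsics, pixels), "position" and "attitude" of the camera in the world. Camera axes: x right, y down, z forward; pixel columns grow to the right and rows downward; lengths in m; the calibration is good to about 2 mm. A picture is of the moment at which its call begins: read the wrist's pose just before it. camera_model takes no time and is no camera call; for the wrist camera it gives the pose at the moment of the call.
- robot.hand_in(): hands the job in; it is judged then, once.
The state is a dict: "time": time; "q": joint angles; "joint_velocities": joint speeds; "joint_torque": joint torques, N m; "position": TCP position; "tool_rot": TCP orientation; "ft_force": force on the tool from outside, world axes, zero at the start; "moment": the same for the moment, N m; "grip_width": finger opening in m; "grip_force": force on a finger pad.
Only numpy, scipy, OpenCV 4.12 (cv2) and the standard library are available. Lean on these libraries where they do the work, as an engineer would, in place of code of your own. Each camera call takes 0.05 s, during which the arm holds its last target. There are 200 camera calls.

### The job

A big file has been left lying across the sweep trough: first lay it (do not drop it) in the two-notched file rest. Then take the wooden scraper block out of its rack and, with it upright and its rubber foot on the trough floor, sweep all four metal offcuts out of the open end into the black scrap tray, without touching the offcuts with the robot, and finally stand the scraper upright on the middle of the cork pad. Leave the file in its rest and do not disturb the other things on the bench.

Things in the scene. Friction and masses are not known exactly. Their poses are not given: they have to be found in the camera images.
- trough: Fixed sheet-metal sweep trough. Origin: bench level, under its middle; +x along the trough, away from its open end. Floor at z = 34 mm, x = -105 to +105 mm; walls 6 mm thick, inside faces 74 mm apart (y = -37, +37), tops at z = 84 mm; a 6 mm high lip at x = +105; open end without lip at x = -105, above the scrap tray.
- tray_mid (a point): Centre of the floor of the black scrap tray, which is fixed to the trough's open end: 98 mm long (along the trough), 98 mm wide inside, floor 3 mm and rim 29 mm above the bench; begins right under the trough's open end.
- file: Loose square hand file, 250 mm long, about 0.25 to 0.5 kg, lying flat, at first across the tops of the trough's side walls. Origin: underside of the steel blade at the balance point; x along the file towards the handle, z up. Steel blade 16 mm wide and 16 mm high from x = -95 to +75 mm; orange handle 24 mm wide, from x = +75 to +155 mm, 3 mm lower and higher than the blade.
- rest: Fixed wooden file rest: base 140 x 70 x 10 mm with two cradles, 12 mm thick, at x = -45 and +45 mm, each with a notch 36 mm wide open upwards (prongs reach z = 59 mm). Origin: centre of its underside on the bench; the laid file runs along x, the handle either way.
- rest_seat (a point): Middle of the file rest, midway between the two notches, at the height of the notch floors (45 mm above the bench): where the file's origin belongs (within 30 mm).
- scraper: Loose scraper block, pale wood on a 12 mm black rubber foot: 30 mm thick (x), 66 wide (y), 52 high (z), 0.12 kg. Origin: centre of its underside. It starts in the rack's slot, whose walls cover both wide faces to 2 mm below its top: there it can be gripped only by its free ends. In the trough there are only 4 mm beside each end, so there hold it by its wide faces.
- station: Fixed scraper station: dark wooden base 250 x 110 mm, 6 mm thick. Origin: centre of its underside on the bench. At x = +70 mm stands the scraper's rack: two green walls 6 mm thick, 54 mm long in y, 36 mm apart in x, reaching z = 56 mm, open at both y ends. At x = -65 mm lies the cork pad.
- slot_mid (a point): Middle of the rack's slot, on its floor, 6 mm above the bench.
- pad_mid (a point): Centre of the cork pad's top, 8 mm above the bench; the pad is 100 x 100 mm, empty at first.
- chip1: Loose brass offcut 16 x 16 x 6 mm, lying on the trough floor; origin: centre of its underside.
- chip2: Loose brass offcut 22 x 14 x 6 mm, on the trough floor; origin: centre of its underside.
- chip3: Loose copper disc, 20 mm across, 6 mm thick, on the trough floor; origin: centre of its underside.
- chip4: Loose brass offcut 18 x 15 x 6 mm, on the trough floor; origin: centre of its underside.
- jar: Bystander: amber glass jar, 38 mm across, 50 mm tall, beside the trough; origin: centre of its underside.
- spool: Bystander: green spool, 38 mm across, 44 mm tall, on the trough's other side; origin: centre of its underside.
- tumbler: Bystander: purple open tumbler, 74 mm across, 105 mm tall, at the back; origin: centre of its underside.
- gembox: Bystander: white divided box, 60 x 90 x 30 mm, at the back; origin: centre of its underside.
- brush: Bystander: a brush lying on the left of the bench; origin: underside.
- fluxcan: Bystander: can with a blue label, 52 mm across, 70 mm tall, on the right of the bench; origin: centre of its underside.
- weight: Bystander: small brass weight with a knob, 36 mm across, 42 mm tall, standing beside the file rest; origin: centre of its underside.
- ringclamp: Bystander: dark wooden ring clamp standing upright beside the scraper station, 22 x 26 mm, 58 mm tall; origin: centre of its underside.
Mind the look-alikes: they are no part of the job. What is shaped like the rest but orange or turquoise is not meant.

How it is judged:
By the outcome, as a careful person would: the job done as asked, in the order asked, and still so for the second after the job is handed in, with the robot touching nothing.
It also fails if it takes over 72 s, if anything falls off the work surface, if the arm or the gripper's body presses on something with over 40 N, if the wrist force passes 120 N, or if a joint passes its speed limit or range.

## Working session

There is one attempt and no reset: what is moved stays moved. The work goes in short steps, Python scripts to look and compute and a tool call to move; the robot and the scene stay as the last step left them, time stands still between calls to the robot, and variables do not carry over. Pictures are saved under pics/ and viewed, at most 10 in all, crops included, and the job is handed in when it is done.

Besides the shell and the picture viewer there is one more tool, called after "Call:" by a JSON object that holds its "name" and its "arguments". move_arm: Moves the arm, as the interface text tells. Its arguments: {"type":"object","properties":{"motion":{"type":"string"},"newtons":{"type":"number"}},"required":["motion"]}

```bash
mkdir -p pics; ls; cat > h.py <<'E'
import numpy as np, cv2
from scipy.spatial.transform import Rotation as R
from rig import robot
def grab(n):
    m=robot.camera_model(n); p,d=robot.camera(n); return p,d,m
def rot(m):
    a=np.array(m["attitude"],float); return a if a.shape==(3,3) else R.from_quat(a).as_matrix()
def world(d,m):
    K=np.array(m["mtx"]); v,u=np.mgrid[:d.shape[0],:d.shape[1]]
    c=np.stack([(u-K[0,2])/K[0,0]*d,(v-K[1,2])/K[1,1]*d,d],-1)
    return c@rot(m).T+np.array(m["position"])
def save(n,p,s=1,i=cv2.INTER_CUBIC): cv2.imwrite("pics/"+n+".png",cv2.resize(p[:,:,::-1],None,fx=s,fy=s,interpolation=i))
E
python3 - <<'E'
from h import *
for n in("top","scene"):
    p,d,m=grab(n); save(n,p,1.55); np.savez(n,p=p,d=d,W=world(d,m)); print(n,m)
print(robot.get_obs())
E
```

```text
pics
top {'mtx': array([[455.47788112,   0.        , 245.73770463],
       [  0.        , 455.47788112, 188.99660078],
       [  0.        ,   0.        ,   1.        ]]), 'position': array([0.31928969, 0.00477942, 1.31041351]), 'attitude': array([ 0.71945523, -0.68712919,  0.06817699, -0.07476322])}
scene {'mtx': array([[368.56850626,   0.        , 259.68770462],
       [  0.        , 368.56850626, 198.0564495 ],
       [  0.        ,   0.        ,   1.        ]]), 'position': array([ 1.29770785, -0.27811987,  1.03882858]), 'attitude': array([ 0.7757347 ,  0.53436995, -0.19042018, -0.27644997])}
{'time': 0.1, 'q': array([-1.42647009e+00,  5.28377011e-01,  1.43378213e+00, -4.04636683e-05,
        1.18138809e+00, -1.78480218e-01]), 'joint_velocities': array([-0.00062884, -0.00245009, -0.00326115,  0.00020344,  0.00034015,
        0.00095706]), 'joint_torque': array([-5.78952404e-04, -4.40985918e+01, -1.77150089e+01,  6.35712733e-02,
        5.33786381e-02, -2.85761729e-05]), 'position': array([ 0.19820269, -0.59205768,  0.2296646 ]), 'tool_rot': array([ 9.87001043e-01,  1.60710878e-01, -2.01857613e-06, -9.77465615e-04]), 'ft_force': array([-0.54766046,  0.03241011,  0.16074974]), 'moment': array([ 0.044621  , -0.0123627 , -0.04404392]), 'grip_force': 0.0, 'grip_width': 0.08671806753686649}
```

View pics/top.png

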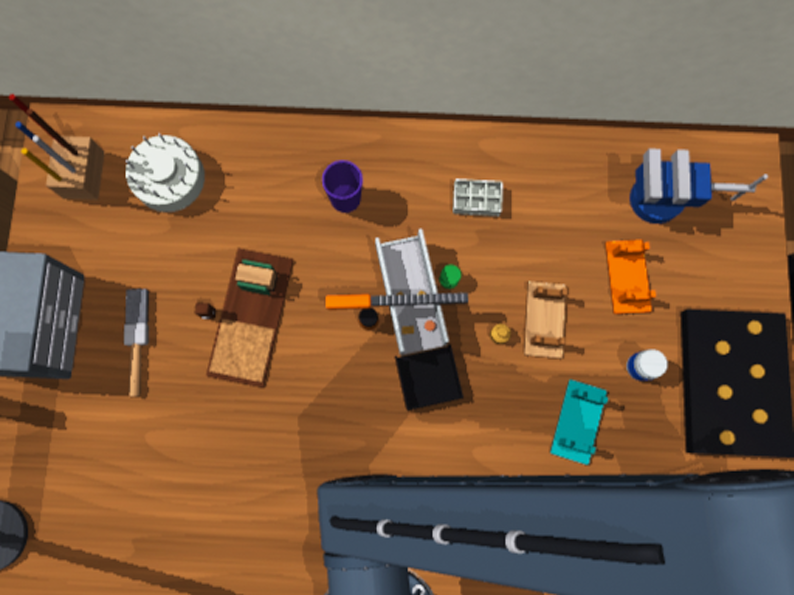

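View pics/scene.png

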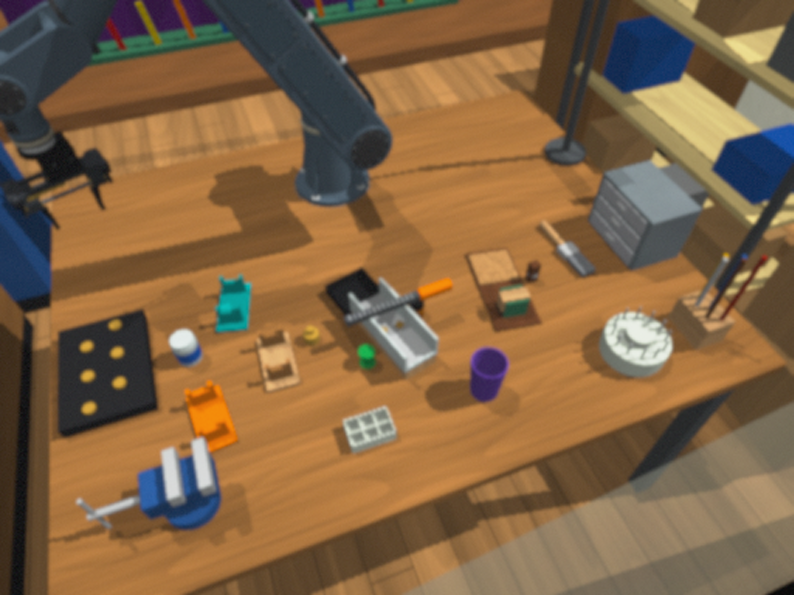

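The top picture (1.55x) shows the file at (395,300), with its orange handle to the left, lying across the trough at (415,290). The tray is at (430,378), the scraper in its green rack at (256,275) and the cork pad at (240,350).

Candidates for the rest: wooden (546,318), orange (629,275), turquoise (580,420). I choose the wooden one. The ring clamp at (205,309) is a bystander, and the only scraper is at (256,275).

```bash
python3 - <<'E'
from h import *
z=np.load("top.npz"); p,d,W=z["p"],z["d"],z["W"]
save("crop",p[140:275,125:385],3)
Z=W[...,2]
v,u=np.mgrid[:384,:512]
def reg(name,x0,x1,y0,y1,zl,zh,extra=None):
    x0,x1,y0,y1=[a/1.55 for a in(x0,x1,y0,y1)]
    m=(u>x0)&(u<x1)&(v>y0)&(v<y1)&(Z>zl)&(Z<zh)&(d>0)
    if extra is not None:m&=extra
    P=W[m]; r=cv2.minAreaRect((P[:,:2]*1000).astype(np.float32)); print(name,m.sum(),np.round(r[0],1),np.round(r[1],1),round(r[2],1),"z",np.round(np.percentile(P[:,2]*1000,[5,50,95]),1))
    return P
reg("table",480,520,380,450,-.02,.02)
f=reg("file",320,475,285,315,.089,.12)
hsv=cv2.cvtColor(p,cv2.COLOR_RGB2HSV); org=(hsv[...,0]<15)&(hsv[...,1]>180)&(hsv[...,2]>150)
reg("handle",320,375,290,312,.085,.12,org)
reg("blade",372,472,290,308,.089,.12,~org)
reg("walls",370,445,228,352,.07,.087)
reg("tray rim",390,470,345,415,.02,.04)
reg("tray floor",405,455,358,400,-.01,.012)
reg("rest base",520,572,275,362,.005,.018)
reg("rest prong",520,572,275,362,.045,.07)
reg("rest all",520,572,275,362,.005,.07)
reg("scraper",230,290,255,300,.05,.075)
reg("station",200,298,245,390,.003,.075)
hsvc=(hsv[...,1]<150)&(hsv[...,2]>120)
reg("jar",355,382,306,332,.04,.06)
reg("spool",437,465,262,290,.035,.055)
reg("weight",488,515,320,345,.02,.06)
reg("clamp",192,216,298,320,.03,.07)
reg("tumbler",320,366,155,212,.09,.12)
E
```

```text
table 1165 [ 370.3 -204.8] [125.8  72.4] 0.7 z [-5.2 -1.   3.5]
file 679 [560.8  -4.8] [ 35.9 247. ] 2.2 z [ 93.7  99.7 104.2]
handle 84 [552.4  80.3] [24.2 76.8] 5.3 z [ 90.3  99.  103.8]
blade 396 [563.  -46.8] [ 17.8 163.3] 4.4 z [ 93.7  99.1 103.5]
walls 325 [582.3 -29.8] [209.4  86.6] 14.8 z [75.4 82.5 86. ]
tray rim 209 [439.5 -68.1] [111.5 104.3] 15.0 z [23.2 29.  35.7]
tray floor 864 [430.3 -75.3] [77.9 89.6] 2.3 z [-2.1  2.3  6.6]
rest base 876 [ 548.6 -284. ] [153.  89.] 5.9 z [ 5.8  9.5 14.1]
rest prong 118 [ 552.4 -283.6] [ 53.2 102.4] 87.5 z [45.4 53.8 60.8]
rest all 1133 [ 548.6 -284. ] [153.  89.] 5.9 z [ 6.1 10.4 54. ]
scraper 340 [602.4 256.5] [65.  48.6] 81.9 z [51.9 56.6 61.5]
station 3026 [532.  269.1] [274.8 183.9] 4.0 z [ 3.4  7.  57.4]
jar 120 [534.1  45. ] [30.8 33.6] 13.2 z [43.8 49.4 53.7]
spool 134 [ 623.2 -101.9] [37.6 34.6] 1.9 z [38.8 43.2 47.1]
weight 118 [ 519.8 -198.4] [34.1 31.7] 2.6 z [21.7 28.2 44.3]
clamp 92 [534.6 344.8] [24.9 21.4] 89.1 z [36.4 56.2 60.8]
tumbler 192 [774.3 102.3] [73.5 70.1] 3.1 z [ 91.6 102.3 107.2]
```

View pics/crop.png

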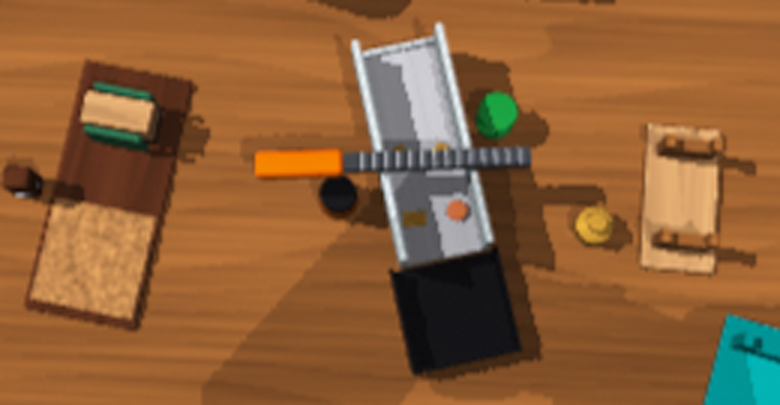

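The crop shows the four chips at (400,148), (440,148), (413,217) and (457,210). The rest is at (682,197), wooden with two dark-notched cradles. The far half of the trough is empty. Next I add a helper and move to hover above the file.

```bash
cat >> h.py <<'E'
def ang(o=None):
    o=o or robot.get_obs(); y=R.from_quat(o["tool_rot"]).as_matrix()[:,1]; return np.degrees(np.arctan2(y[1],y[0]))
def plan(x,y,z,a=None):
    "mm TCP target and closing-line angle (deg) -> normalised shift and turn"
    o=robot.get_obs(); M=R.from_quat(o["tool_rot"]).as_matrix()
    s=M.T@(np.array([x,y,z])/1000-o["position"])/.2
    t=0 if a is None else -(a-ang(o))/180
    print("t %.1f"%o["time"],np.round(o["position"]*1000,1),"ang %.1f"%ang(o),"-> ",np.round(s,3),"turn",np.round(t,3),"(or half)","rows",np.ceil(np.linalg.norm(s)*200/41.7),np.ceil(abs(t)*180/7.16))
E
python3 -c "
from h import *
plan(530,-37,280,4.8)
print(R.from_quat(robot.get_obs()['tool_rot']).as_matrix().round(3))"
```

```text
t 0.1 [ 198.2 -592.1  229.7] ang -71.5 ->  [ 2.454 -2.106 -0.247] turn -0.424 (or half) rows 16.0 11.0
[[ 0.948  0.317 -0.   ]
 [ 0.317 -0.948  0.002]
 [ 0.    -0.002 -1.   ]]
```

Call:
{"name": "move_arm", "arguments": {"motion": "1 0.82 -0.7 -0.1 0;1 0.82 -0.7 -0.1 0;1 0.82 -0.7 -0.1 0;1 0.82 -0.7 -0.1 0;1 0.82 -0.7 -0.1 0;1 0.82 -0.7 -0.1 0"}}

```text
time: 0.6
position: [0.3111, -0.4013, 0.2505]
tool_rot: [0.987, 0.163, 0.0, -0.003]
ft_force: [-0.8, -0.2, -0.5]
grip_width: 0.0864
grip_force: 0.0
```

Call:
{"name": "move_arm", "arguments": {"motion": "1 0.82 -0.7 -0.1 0;1 0.82 -0.7 -0.1 0;1 0.82 -0.7 -0.1 0;1 0.82 -0.7 -0.1 0;1 0.82 -0.7 -0.1 0;1 0.82 -0.7 -0.1 0"}}

```text
time: 1.1
position: [0.4223, -0.2184, 0.2709]
tool_rot: [0.987, 0.163, 0.001, -0.001]
ft_force: [-0.3, -0.2, -0.0]
grip_width: 0.0872
grip_force: 0.0
```

Call:
{"name": "move_arm", "arguments": {"motion": "1 0.82 -0.7 -0.05 -0.424;1 0.82 -0.7 -0.05 -0.424;1 0.82 -0.7 -0.05 -0.424;1 0.82 -0.7 -0.05 -0.424;1 0.82 -0.7 -0.05 -0.424;1 0.82 -0.7 -0.05 -0.424;1 0.82 -0.7 -0.05 -0.424;1 0.82 -0.7 -0.05 -0.424;1 0.82 -0.7 -0.05 -0.424;1 0.82 -0.7 -0.05 -0.424;1 0.82 -0.7 -0.05 -0.424;1 0.82 -0.7 -0.05 -0.424"}}

```text
time: 2.1
position: [0.5316, -0.0391, 0.2801]
tool_rot: [0.676, 0.737, -0.0, -0.0]
ft_force: [1.0, 0.3, -0.8]
grip_width: 0.0869
grip_force: 0.0
```

```bash
python3 - <<'E'
from h import *
plan(561.5,-37,250,4.8)
p,d,m=grab("wrist"); save("w1",p,1.5); W=world(d,m); np.savez("w1",p=p,d=d,W=W); print(m["position"],rot(m).round(2))
c=W[::48,::64]*1000; print(c.round(0)[:, :, :].reshape(-1,3)[:0]); print("corners",W[[0,0,-1,-1],[0,-1,0,-1]].round(2))
E
```

```text
t 2.1 [531.6 -39.1 280.1] ang 4.9 ->  [-0.002  0.15   0.15 ] turn 0.0 (or half) rows 2.0 1.0
[0.52631725 0.03427942 0.43433989] [[ 1.    0.08  0.02]
 [ 0.09 -0.96 -0.27]
 [ 0.    0.27 -0.96]]
[]
corners [[ 0.19  0.14  0.  ]
 [ 0.84  0.19  0.  ]
 [ 0.48 -0.02  0.39]
 [ 0.58 -0.02  0.39]]
```

View pics/w1.png

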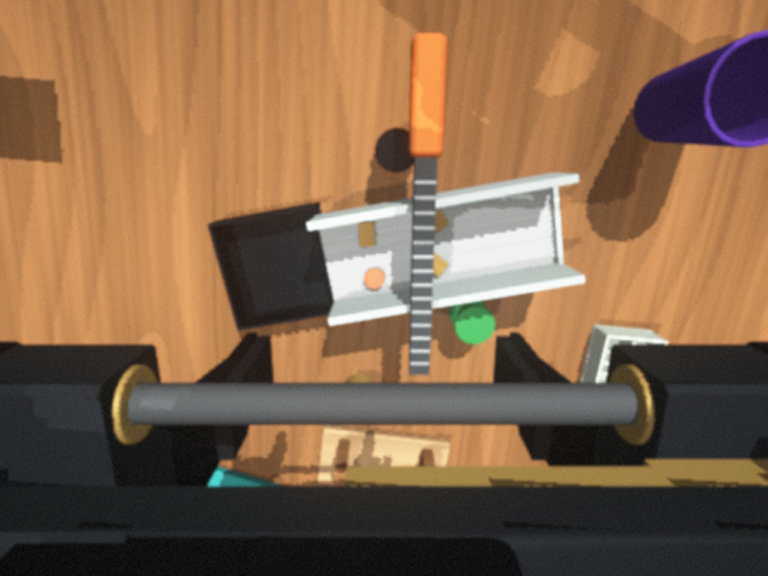

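The wrist picture shows the file running vertically at column 425, with its handle at (428,95) and its blade tip at (420,372). The trough and four chips are clear: (367,233), (374,278), (440,220) and (440,265). The rest is at (385,450). Next I fit lines to the file and trough.

```bash
cat >> h.py <<'E'
def rect(W,d,poly,zl,zh,name,msk=None,scale=1.5):
    "rotated-rectangle fit (mm) of cloud points within a picture polygon and height band"
    m=np.zeros(d.shape,np.uint8); cv2.fillPoly(m,[(np.array(poly)/scale).astype(np.int32)],1)
    k=(m>0)&(d>0)&(W[...,2]>zl)&(W[...,2]<zh)
    if msk is not None:k&=msk
    P=W[k]*1000; c=P[:,:2].mean(0); w,v=np.linalg.eigh(np.cov((P[:,:2]-c).T)); r=cv2.minAreaRect(P[:,:2].astype(np.float32))
    print(name,k.sum(),"mean",c.round(1),"pca %.1f"%np.degrees(np.arctan2(v[1,1],v[0,1])),"rect",np.round(r[0],1),np.round(r[1],1),round(r[2],1),"z",np.percentile(P[:,2],[5,50,95]).round(1)); return P
E
python3 - <<'E'
from h import *
z=np.load("w1.npz"); W,d=z["W"],z["d"]
rect(W,d,[(405,160),(440,160),(440,378),(405,378)],.09,.115,"blade")
rect(W,d,[(405,28),(450,28),(450,155),(405,155)],.09,.115,"handle")
rect(W,d,[(300,165),(590,165),(590,330),(300,330)],.077,.0895,"walls")
rect(W,d,[(300,180),(400,180),(400,225),(300,225)],.077,.09,"wallA1")
rect(W,d,[(445,165),(590,165),(590,215),(445,215)],.077,.09,"wallA2")
rect(W,d,[(320,285),(405,285),(405,335),(320,335)],.077,.09,"wallB1")
rect(W,d,[(440,255),(590,255),(590,310),(440,310)],.077,.09,"wallB2")
rect(W,d,[(340,210),(550,210),(550,290),(340,290)],.025,.036,"floor")
for n,c in(("c1",(367,233)),("c2",(374,278)),("c3",(440,220)),("c4",(440,265))):
    print(n,W[int(c[1]/1.5),int(c[0]/1.5)].round(3))
E
```

```text
blade 2078 mean [563.2 -40.2] pca 94.6 rect [564.  -46.1] [ 16.3 167.6] 4.6 z [ 98.6 100.1 101.3]
handle 1901 mean [553.3  79.9] pca 94.7 rect [553.9  79.3] [24.2 78.1] 4.4 z [ 98.9 102.5 104. ]
walls 2020 mean [587.1 -30.5] pca -165.8 rect [586. -39.] [209.6 102.6] 15.1 z [79.  83.9 85.4]
wallA1 348 mean [508.9  -9.5] pca -165.5 rect [507.5 -10.2] [72.6  6.1] 14.9 z [79.8 83.9 85.3]
wallA2 539 mean [625.2  21.5] pca -165.0 rect [625.1  21.2] [102.3   6.3] 15.0 z [80.8 84.  85.4]
wallB1 329 mean [524.  -87.8] pca -164.9 rect [524.3 -88.4] [64.6  6.6] 15.1 z [78.4 83.8 85. ]
wallB2 635 mean [639.2 -57. ] pca -165.0 rect [638.7 -57.8] [117.7   6.8] 15.0 z [78.4 83.9 85.3]
floor 5039 mean [589.8 -35.6] pca -168.6 rect [588.5 -39.8] [191.8  73.3] 5.0 z [32.8 34.1 35.4]
c1 [ 0.517 -0.029  0.039]
c2 [ 0.527 -0.068  0.041]
c3 [ 0.58  -0.011  0.039]
c4 [ 0.585 -0.051  0.039]
```

```bash
python3 -c "
from h import *
plan(563.2,-35.8,81,4.6)"
```

```text
t 2.1 [531.7 -39.  280.2] ang 4.7 ->  [0.003 0.159 0.996] turn 0.0 (or half) rows 5.0 1.0
```

Call:
{"name": "move_arm", "arguments": {"motion": "1 0.003 0.159 0.3 0;1 0.003 0.159 0.5 0;1 0.003 0.159 0.7 0;1 0.003 0.159 0.85 0;1 0.003 0.159 0.95 0;1 0.003 0.159 0.995 0;1 0.003 0.159 0.995 0;-1 0.003 0.159 0.995 0;-1 0.003 0.159 0.995 0;-1 0.003 0.159 0.995 0;-1 0.003 0.159 0.995 0;-1 0.003 0.159 0.995 0", "newtons": 35}}

```text
time: 3.15
position: [0.5641, -0.0352, 0.0831]
tool_rot: [0.677, 0.736, 0.001, 0.001]
ft_force: [-0.3, -0.2, 0.2]
grip_width: 0.0618
grip_force: 0.0
```

Call:
{"name": "move_arm", "arguments": {"motion": "-1 0 0 0 0;-1 0 0 0 0;-1 0 0 0 0;-1 0 0 0 0"}}

```text
time: 3.48
position: [0.5633, -0.035, 0.0816]
tool_rot: [0.677, 0.736, 0.0, 0.0]
ft_force: [-0.9, 0.1, -1.4]
grip_width: 0.0351
grip_force: 0.0
```

Call:
{"name": "move_arm", "arguments": {"motion": "-1 0 0 0 0;-1 0 0 0 0;-1 0 0 0 0;-1 0 0 0 0;-1 0 0 0 0"}}

```text
time: 3.9
position: [0.5627, -0.035, 0.0814]
tool_rot: [0.677, 0.736, -0.0, -0.001]
ft_force: [-1.0, -0.3, -0.3]
grip_width: 0.0153
grip_force: 35.0
```

Call:
{"name": "move_arm", "arguments": {"motion": "-1 0 0 -0.05 0;-1 0 0 -0.15 0;-1 0 0 -0.3 0;-1 0 0 -0.5 0;-1 0 0 -0.5 0;-1 0 0 -0.5 0"}}

```text
time: 4.4
position: [0.5651, -0.0354, 0.1842]
tool_rot: [0.677, 0.736, 0.002, 0.003]
ft_force: [-0.1, -0.2, -4.0]
grip_width: 0.0156
grip_force: 35.0
```

```bash
python3 - <<'E'
from h import *
p,d,m=grab("top"); W=world(d,m); np.savez("top2",p=p,d=d,W=W)
rect(W,d,[(515,270),(575,270),(575,365),(515,365)],.005,.07,"rest")
rect(W,d,[(515,270),(575,270),(575,365),(515,365)],.042,.07,"prong")
rect(W,d,[(515,265),(575,265),(575,305),(515,305)],.042,.07,"prong far")
rect(W,d,[(515,315),(575,315),(575,365),(515,365)],.042,.07,"prong near")
print(robot.get_obs()["moment"], robot.get_obs()["ft_force"])
# wrist view: rest
p,d,m=grab("wrist"); save("w2",p,1.2); np.savez("w2",p=p,d=d,W=world(d,m))
plan(549,-180,200,-90)
E
```

```text
rest 989 mean [ 549.6 -287.9] pca -179.0 rect [ 536.9 -315.9] [120.8 184.5] 89.4 z [ 6.  10.8 54.8]
prong 170 mean [ 552.7 -284.3] pca 176.4 rect [ 552.6 -283.7] [ 52.6 102.9] 87.1 z [42.6 47.3 59.9]
prong far 86 mean [ 596.8 -286.9] pca 87.1 rect [ 597.6 -285.6] [52. 13.] 87.4 z [42.5 48.1 59.9]
prong near 84 mean [ 507.5 -281.6] pca 88.2 rect [ 507.4 -281.4] [52.5 12. ] 86.8 z [42.9 46.5 59.9]
[-0.03438362 -0.05440567  0.02863617] [-0.44713374 -0.02307698 -3.13518138]
t 4.5 [562.2 -34.7 181. ] ang 4.8 ->  [-0.718 -0.127 -0.095] turn 0.527 (or half) rows 4.0 14.0
```

View pics/w2.png

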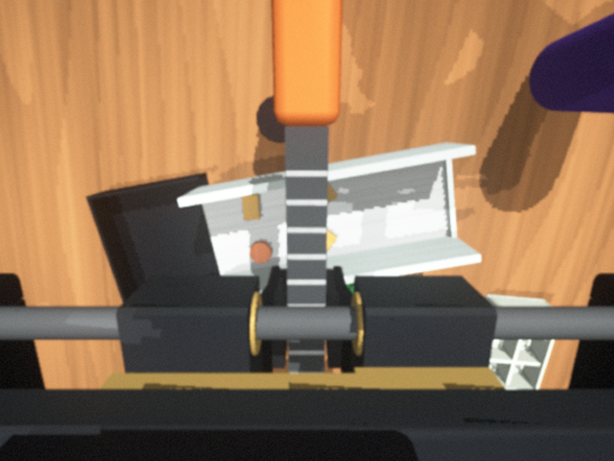

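The file is held at mid-blade and clear of the trough. The rest is centred at (552.5, -283.5) with its axis at -2.7°. The prong spacing of 90 mm matches the given size.

Call:
{"name": "move_arm", "arguments": {"motion": "-1 -0.2 -0.03 -0.1 0.04;-1 -0.4 -0.06 -0.1 0.08;-1 -0.6 -0.1 -0.1 0.12;-1 -0.7 -0.13 -0.1 0.16;-1 -0.7 -0.13 -0.1 0.2;-1 -0.7 -0.13 -0.1 0.24;-1 -0.7 -0.13 -0.1 0.28;-1 -0.7 -0.13 -0.1 0.32;-1 -0.7 -0.13 -0.1 0.36;-1 -0.7 -0.13 -0.1 0.4;-1 -0.7 -0.13 -0.1 0.44;-1 -0.7 -0.13 -0.1 0.48"}}

```text
time: 5.5
position: [0.5475, -0.1759, 0.1989]
tool_rot: [0.997, 0.074, -0.002, -0.002]
ft_force: [-0.0, -0.2, -2.8]
grip_width: 0.0154
grip_force: 35.0
```

```bash
python3 -c "
from h import *
plan(552.5,-283.5,130,-92.7)"
```

```text
t 5.5 [ 547.5 -175.9  198.9] ang -81.5 ->  [-0.053  0.537  0.343] turn 0.062 (or half) rows 4.0 2.0
```

Call:
{"name": "move_arm", "arguments": {"motion": "-1 -0.01 0.15 0 0.03;-1 -0.03 0.33 0 0.06;-1 -0.05 0.5 0 0.062;-1 -0.053 0.537 0.1 0.062;-1 -0.053 0.537 0.25 0.062;-1 -0.053 0.537 0.34 0.062;-1 -0.053 0.537 0.34 0.062;-1 -0.053 0.537 0.34 0.062"}}

```text
time: 6.17
position: [0.5533, -0.2832, 0.1305]
tool_rot: [1.0, -0.02, -0.003, -0.002]
ft_force: [0.7, 0.3, -2.5]
grip_width: 0.0157
grip_force: 35.0
```

```bash
python3 - <<'E'
from h import *
p,d,m=grab("top"); W=world(d,m)
rect(W,d,[(500,180),(580,180),(580,380),(500,380)],.128,.165,"all held")
plan(552.5,-283.5,44,-92.7)
p,d,m=grab("scene"); save("s2",p[190:290,100:260],4)
E
```

```text
all held 241 mean [ 673.1 -284.1] pca 173.4 rect [ 670.5 -286.1] [23.8 77.1] 86.8 z [139.9 149.8 153.5]
t 6.2 [ 554.7 -284.   132.3] ang -92.3 ->  [-0.01  -0.001  0.442] turn 0.002 (or half) rows 3.0 1.0
```

View pics/s2.png

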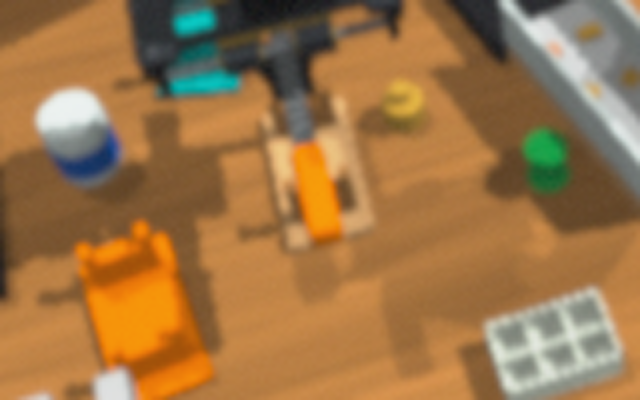

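The scene picture shows the file aligned over the wooden rest at (318,170). I lower it slowly.

Call:
{"name": "move_arm", "arguments": {"motion": "-1 -0.01 0 0.12 0.002;-1 -0.01 0 0.25 0.002;-1 -0.01 0 0.35 0.002;-1 -0.01 0 0.4 0.002;-1 -0.01 0 0.42 0.002;-1 -0.01 0 0.43 0.002;-1 -0.01 0 0.435 0.002;-1 -0.01 0 0.44 0.002;-1 -0.01 0 0.44 0.002"}}

```text
time: 7.02
position: [0.554, -0.2849, 0.0467]
tool_rot: [1.0, -0.023, 0.001, 0.001]
ft_force: [-0.1, -0.3, -3.6]
grip_width: 0.0157
grip_force: 35.0
```

Call:
{"name": "move_arm", "arguments": {"motion": "-1 0 0 0.003 0;-1 0 0 0.007 0;-1 0 0 0.01 0;-1 0 0 0.01 0"}}

```text
time: 7.35
position: [0.5532, -0.2844, 0.0436]
tool_rot: [1.0, -0.023, -0.0, -0.0]
ft_force: [0.5, 0.2, -3.2]
grip_width: 0.0159
grip_force: 35.0
```

Call:
{"name": "move_arm", "arguments": {"motion": "-1 0 0 0.004 0;-1 0 0 0.008 0;-1 0 0 0.012 0;-1 0 0 0.012 0"}}

```text
time: 7.68
position: [0.5533, -0.2845, 0.0424]
tool_rot: [1.0, -0.023, 0.0, 0.0]
ft_force: [-1.6, 1.1, 4.4]
grip_width: 0.016
grip_force: 35.0
```

Call:
{"name": "move_arm", "arguments": {"motion": "-0.2 0 0 0.01 0;-0.2 0 0 0.01 0;-0.2 0 0 0.01 0;-0.2 0 0 0.01 0;-0.2 0 0 0.01 0;-0.2 0 0 -0.1 0;-0.2 0 0 -0.3 0;-0.2 0 0 -0.5 0;-0.2 0 0 -0.7 0;-0.2 0 0 -0.9 0;-0.2 0 0 -0.9 0"}}

```text
time: 8.6
position: [0.5577, -0.2875, 0.2304]
tool_rot: [1.0, -0.023, 0.007, 0.005]
ft_force: [1.4, -1.3, 0.0]
grip_width: 0.0352
grip_force: 0.0
```

```bash
python3 - <<'E'
from h import *
p,d,m=grab("scene"); W=world(d,m)
m2=(W[...,0]>.4)&(W[...,0]<.75)&(abs(W[...,1]+.285)<.02)&(W[...,2]>.05)&(W[...,2]<.075)&(d>0)
hsv=cv2.cvtColor(p,cv2.COLOR_RGB2HSV); org=(hsv[...,0]<14)&(hsv[...,1]>200)&(hsv[...,2]>120)
P=W[m2&org]*1000; print("handle",len(P),P.mean(0).round(1),P.min(0).round(0),P.max(0).round(0))
z=np.load("top2.npz"); p,d,W=z["p"],z["d"],z["W"]
h=cv2.cvtColor(p,cv2.COLOR_RGB2HSV)[...,0]
rect(W,d,[(225,250),(295,250),(295,300),(225,300)],.05,.075,"scraper+rack")
rect(W,d,[(225,250),(295,250),(295,300),(225,300)],.05,.075,"scraper",(h<30))
rect(W,d,[(200,240),(300,240),(300,390),(200,390)],.003,.075,"station")
plan(470,250,330,90)
E
```

```text
<stdin>:5: RuntimeWarning: Mean of empty slice.
  ret = um.true_divide(
Traceback (most recent call last):
ValueError: zero-size array to reduction operation minimum which has no identity
```

```bash
python3 - <<'E'
from h import *
p,d,m=grab("scene"); W=world(d,m)
hsv=cv2.cvtColor(p,cv2.COLOR_RGB2HSV); org=(hsv[...,0]<20)&(hsv[...,1]>190)&(hsv[...,2]>120)
m2=(W[...,0]>.4)&(W[...,0]<.8)&(abs(W[...,1]+.285)<.06)&(W[...,2]>.03)&(d>0)
P=W[m2&org]*1000; print("handle",len(P)); 
if len(P): print(P.mean(0).round(1),P.min(0).round(0),P.max(0).round(0))
save("s3",p[190:290,100:260],3.5)
z=np.load("top2.npz"); p,d,W=z["p"],z["d"],z["W"]
h=cv2.cvtColor(p,cv2.COLOR_RGB2HSV)[...,0]
rect(W,d,[(225,250),(295,250),(295,300),(225,300)],.05,.075,"scraper+rack")
rect(W,d,[(225,250),(295,250),(295,300),(225,300)],.05,.075,"scraper",(h<30))
rect(W,d,[(200,240),(300,240),(300,390),(200,390)],.003,.075,"station")
plan(470,250,330,90)
E
```

```text
handle 186
[ 675.5 -290.1   62.7] [ 629. -303.   45.] [ 711. -278.   70.]
scraper+rack 338 mean [602.1 256.8] pca 81.4 rect [602.4 256.8] [65.6 48.7] 81.1 z [51.6 56.2 60.6]
scraper 249 mean [602.1 256.4] pca 82.1 rect [606.8 256.3] [65.5 39.5] 82.5 z [52.3 56.7 60.9]
station 2341 mean [556.3 260.7] pca 171.0 rect [544.7 252.5] [240.9 195.1] 2.9 z [ 3.4  7.  57.6]
t 8.7 [ 554.2 -285.1  223.5] ang -92.6 ->  [-0.542 -2.652 -0.543] turn -1.015 (or half) rows 14.0 26.0
```

View pics/s3.png

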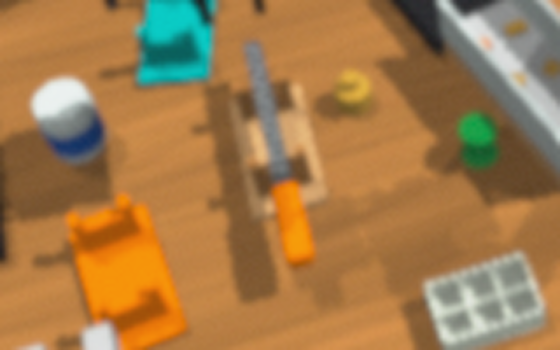

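The file now lies in both notches of the wooden rest. The handle mean of x=675 puts the file's origin at about 560, which is within 30 mm. On to the station.

Call:
{"name": "move_arm", "arguments": {"motion": "1 0 -1 -0.4 0;1 0 -1 -0.4 0;1 0 -1 -0.4 0;1 0 -1 -0.4 0;1 0 -1 -0.4 0"}}

```text
time: 9.12
position: [0.5607, -0.0892, 0.2967]
tool_rot: [1.0, -0.024, -0.002, -0.001]
ft_force: [0.9, -0.2, -0.4]
grip_width: 0.0608
grip_force: 0.0
```

Call:
{"name": "move_arm", "arguments": {"motion": "1 0 -1 0 0.036;1 0 -1 0 0.036;1 0 -1 0 0.036;1 0 -1 0 0.036;1 0 -1 0 0.036"}}

```text
time: 9.53
position: [0.5697, 0.1115, 0.2961]
tool_rot: [0.997, -0.079, -0.002, -0.0]
ft_force: [1.4, -0.2, 0.9]
grip_width: 0.0856
grip_force: 0.0
```

Call:
{"name": "move_arm", "arguments": {"motion": "1 -0.3 -0.75 0 0;1 -0.3 -0.75 0 0;1 -0.3 -0.75 0 0;1 -0.3 -0.75 0 0;1 -0.3 -0.75 0 0;1 -0.3 -0.75 0 0;1 -0.3 -0.75 0 0"}}

```text
time: 10.12
position: [0.5352, 0.2658, 0.2966]
tool_rot: [0.997, -0.079, -0.002, 0.001]
ft_force: [-0.4, 0.1, -0.5]
grip_width: 0.0867
grip_force: 0.0
```

```bash
python3 - <<'E'
from h import *
plan(602,256,250,-99)
p,d,m=grab("wrist"); save("w3",p,1.5); np.savez("w3",p=p,d=d,W=world(d,m))
E
```

```text
t 10.1 [535.2 265.8 296.6] ang -99.1 ->  [ 0.338 -0.005  0.232] turn -0.001 (or half) rows 2.0 1.0
```

View pics/w3.png

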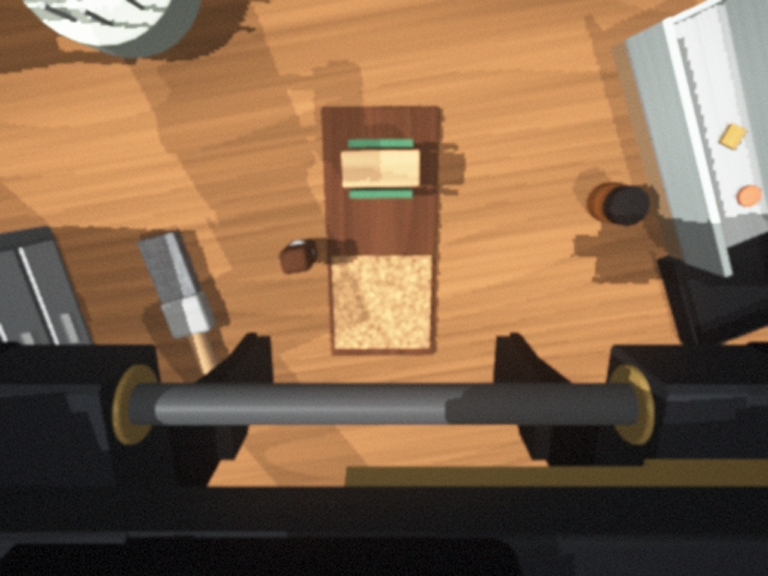

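The picture shows the scraper at (381,169) between the green walls, the cork pad at (382,303), the ring clamp at (298,255) and the jar at (620,204).

```bash
python3 - <<'E'
from h import *
z=np.load("w3.npz"); p,W,d=z["p"],z["W"],z["d"]
hsv=cv2.cvtColor(p,cv2.COLOR_RGB2HSV); h,s,v=cv2.split(hsv)
wood=(h<35)&(v>100)
rect(W,d,[(330,145),(430,145),(430,195),(330,195)],.055,.064,"scraper")
green=(h>50)&(h<100)&(s>90)
rect(W,d,[(335,125),(430,125),(430,210),(335,210)],.05,.062,"rack green",green)
cork=(v>140)
rect(W,d,[(318,245),(450,245),(450,360),(318,360)],.004,.013,"cork",cork)
rect(W,d,[(318,100),(450,100),(450,360),(318,360)],.003,.012,"station")
rect(W,d,[(280,235),(318,235),(318,278),(280,278)],.03,.07,"clamp")
E
```

```text
scraper 1466 mean [602.8 255.2] pca 81.5 rect [602.  255.3] [64.9 41.9] 81.0 z [55.7 57.7 59.1]
rack green 288 mean [602.5 255.2] pca 167.0 rect [603.3 255.5] [50.8 44.4] 81.1 z [54.5 56.  57.2]
cork 4449 mean [470.2 275.1] pca 155.3 rect [470.4 273.6] [112.7 119.8] 80.8 z [5.5 7.6 9. ]
station 10392 mean [534.4 265.2] pca 171.2 rect [534.5 263.8] [112.9 249.7] 81.4 z [4.6 6.5 8.7]
clamp 388 mean [538.7 341.6] pca 85.4 rect [536.9 343.5] [22.3 25.8] 1.0 z [35.1 56.8 58.6]
```

```bash
python3 -c "
from h import *
plan(602.6,255.3,110,-98.8);plan(602.6,255.3,29,-98.8)"
```

```text
t 10.2 [535.6 265.1 297. ] ang -99.2 ->  [ 0.341 -0.006  0.934] turn -0.002 (or half) rows 5.0 1.0
t 10.2 [535.6 265.1 297. ] ang -99.2 ->  [ 0.342 -0.007  1.339] turn -0.002 (or half) rows 7.0 1.0
```

Call:
{"name": "move_arm", "arguments": {"motion": "1 0.18 -0.003 0.1 -0.001;1 0.342 -0.006 0.2 -0.002;1 0.342 -0.006 0.4 -0.002;1 0.342 -0.006 0.6 -0.002;1 0.342 -0.006 0.8 -0.002;1 0.342 -0.006 0.9 -0.002;1 0.342 -0.006 0.934 -0.002;1 0.342 -0.006 0.934 -0.002"}}

```text
time: 10.83
position: [0.6027, 0.2544, 0.1091]
tool_rot: [0.997, -0.078, -0.003, 0.001]
ft_force: [-0.2, 0.3, -0.3]
grip_width: 0.0868
grip_force: 0.0
```

```bash
python3 -c "
from h import *
plan(602.6,255.3,29,-98.8)"
```

```text
t 10.8 [602.7 254.4 109.1] ang -98.9 ->  [ 0.001 -0.005  0.401] turn -0.001 (or half) rows 2.0 1.0
```

Call:
{"name": "move_arm", "arguments": {"motion": "1 0 -0.005 0.1 0;1 0 -0.005 0.2 0;1 0 -0.005 0.3 0;1 0 -0.005 0.37 0;1 0 -0.005 0.4 0;1 0 -0.005 0.4 0;-1 0 -0.005 0.4 0;-1 0 -0.005 0.4 0;-1 0 -0.005 0.4 0;-1 0 -0.005 0.4 0;-1 0 -0.005 0.4 0;-1 0 -0.005 0.4 0", "newtons": 25}}

```text
time: 11.83
position: [0.6044, 0.2576, 0.0328]
tool_rot: [0.997, -0.076, 0.001, -0.0]
ft_force: [-0.5, -0.3, 5.0]
grip_width: 0.0656
grip_force: 25.0
```

Call:
{"name": "move_arm", "arguments": {"motion": "-1 0 0 0 0;-1 0 0 -0.03 0;-1 0 0 -0.08 0;-1 0 0 -0.18 0;-1 0 0 -0.3 0;-1 0 0 -0.36 0;-1 0 0 -0.36 0;-1 0 0 -0.36 0"}}

```text
time: 12.5
position: [0.6041, 0.2577, 0.1045]
tool_rot: [0.997, -0.076, 0.001, -0.0]
ft_force: [-0.3, -0.7, -1.3]
grip_width: 0.0656
grip_force: 25.0
```

```bash
python3 -c "
from h import *
plan(469.7,275.5,101,-98.8)"
```

```text
t 12.5 [604.1 257.7 104.5] ang -98.8 ->  [-0.678  0.014  0.016] turn 0.0 (or half) rows 4.0 1.0
```

```bash
python3 - <<'E'
from h import *
for i in range(2):
    p,d,m=grab("wrist"); o=robot.get_obs(); print(o["time"],(o["position"]*1000).round(1),o["ft_force"].round(1),o["q"].round(4))
W=world(d,m); save("w4",p,1.5)
p,d,m=grab("top"); W=world(d,m)
plan(469.7,275.5,101,-98.8)
E
```

```text
12.55 [603.2 257.4 103.3] [-0.6  0.2 -1.8] [2.3330e-01 7.2030e-01 1.4505e+00 1.0000e-04 9.7170e-01 1.9571e+00]
12.6 [602.8 257.3 102.6] [-0.1 -0.1 -2.5] [2.3330e-01 7.2130e-01 1.4510e+00 1.0000e-04 9.7180e-01 1.9571e+00]
t 12.7 [602.6 257.3 102.2] ang -98.8 ->  [-0.671  0.011  0.008] turn 0.0 (or half) rows 4.0 1.0
```

View pics/w4.png

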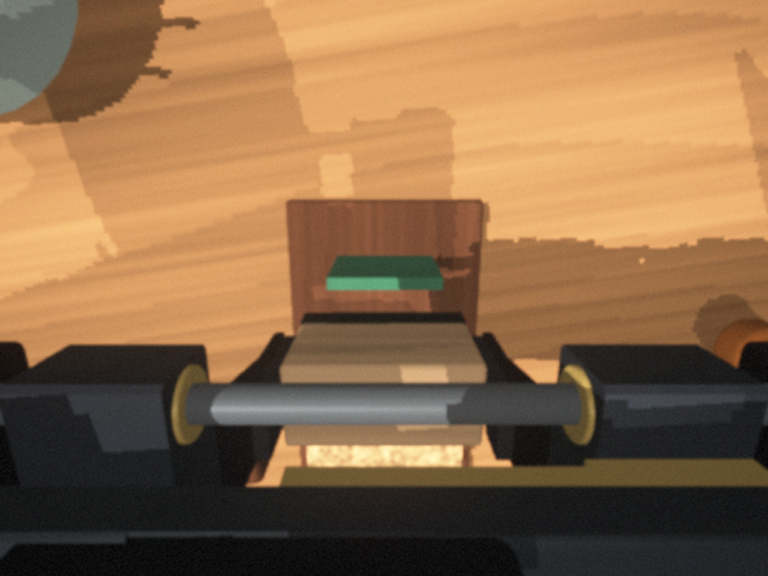

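The scraper is gripped by its ends and lifted upright, at (383,380). Next I stand it on the pad and regrip it by its wide faces.

Call:
{"name": "move_arm", "arguments": {"motion": "-1 -0.15 0.003 0 0;-1 -0.3 0.006 0 0;-1 -0.45 0.01 0 0;-1 -0.6 0.011 0 0;-1 -0.671 0.011 0.1 0;-1 -0.671 0.011 0.2 0;-1 -0.671 0.011 0.28 0;-1 -0.671 0.011 0.31 0;-1 -0.671 0.011 0.33 0;-1 -0.671 0.011 0.33 0;-1 -0.671 0.011 0.33 0;-1 -0.671 0.011 0.33 0"}}

```text
time: 13.65
position: [0.4716, 0.276, 0.0383]
tool_rot: [0.997, -0.077, 0.001, -0.0]
ft_force: [0.0, 0.0, -1.1]
grip_width: 0.0659
grip_force: 25.0
```

Call:
{"name": "move_arm", "arguments": {"motion": "-1 0 0 0.006 0;-1 0 0 0.012 0;-1 0 0 0.016 0;-1 0 0 0.02 0;-1 0 0 0.02 0"}}

```text
time: 14.07
position: [0.4711, 0.2759, 0.0348]
tool_rot: [0.997, -0.076, 0.0, -0.0]
ft_force: [-1.6, -1.0, 6.5]
grip_width: 0.066
grip_force: 25.0
```

Call:
{"name": "move_arm", "arguments": {"motion": "1 0 0 -0.003 0;1 0 0 -0.003 0;1 0 0 -0.003 0;1 0 0 -0.003 0;1 0 0 -0.1 0;1 0 0 -0.25 0;1 0 0 -0.4 0;1 0 0 -0.5 0;1 0 0 -0.5 -0.03;1 0 0 -0.5 -0.07;1 0 0 -0.5 -0.11;1 0 0 -0.5 -0.15"}}

```text
time: 15.07
position: [0.4708, 0.2758, 0.1339]
tool_rot: [0.987, 0.161, 0.0, -0.0]
ft_force: [-0.3, 1.6, -0.0]
grip_width: 0.0868
grip_force: 0.0
```

Call:
{"name": "move_arm", "arguments": {"motion": "1 0 0 0 -0.35;1 0 0 0 -0.35;1 0 0 0 -0.35;1 0 0 0 -0.35;1 0 0 0 -0.35;1 0 0 0 -0.35;1 0 0 0 -0.35;1 0 0 0 -0.35;1 0 0 0 -0.35;1 0 0 0 -0.35;1 0 0 0 -0.35"}}

```text
time: 15.98
position: [0.4707, 0.2758, 0.1336]
tool_rot: [0.761, 0.649, -0.0, -0.0]
ft_force: [-0.9, -0.1, 0.0]
grip_width: 0.0875
grip_force: 0.0
```

```bash
python3 - <<'E'
from h import *
p,d,m=grab("top"); W=world(d,m); np.savez("top3",p=p,d=d,W=W)
p,d,m=grab("wrist"); W=world(d,m); save("w5",p,1.5)
# scraper top band in cloud near the pad
k=(d>0)&(W[...,2]>.052)&(W[...,2]<.066)&(abs(W[...,0]-.47)<.06)&(abs(W[...,1]-.276)<.06)
P=W[k]*1000; print(len(P), P.min(0) if len(P) else 0, P.max(0) if len(P) else 0); print(cv2.minAreaRect(P[:,:2].astype(np.float32)) if len(P) else 0)
plan(470.5,276,44,-8.8)
E
```

```text
2992 [451.64900138 241.40609087  52.2279443 ] [529.75922267 335.97077025  62.44550683]
((481.7842102050781, 295.8465576171875), (116.01770782470703, 48.65687942504883), 61.40503692626953)
t 16.1 [470.8 275.8 133.6] ang -9.0 ->  [ 0.001 -0.002  0.448] turn -0.001 (or half) rows 3.0 1.0
```

View pics/w5.png

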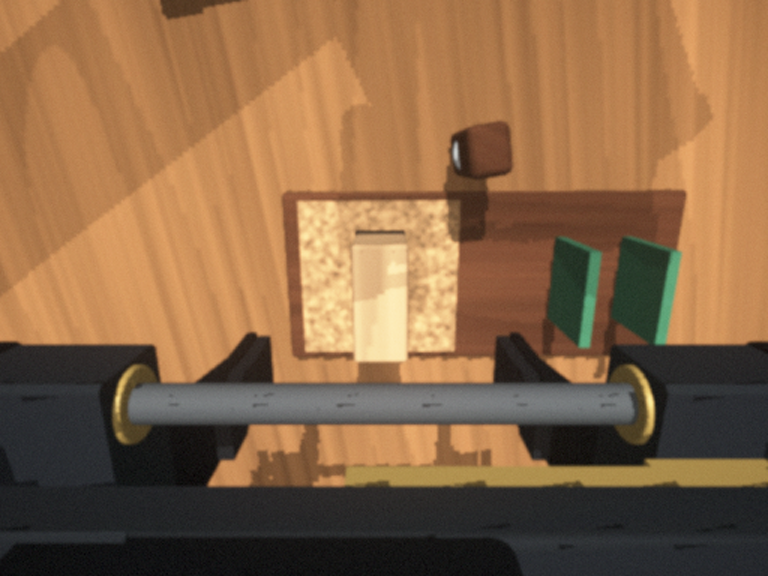

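The scraper stands upright in the middle of the pad at (380,298). I measure it, then grip its wide faces.

```bash
python3 - <<'E'
from h import *
p,d,m=grab("wrist"); W=world(d,m)
P=rect(W,d,[(340,225),(420,225),(420,365),(340,365)],.056,.064,"scraper top")
plan(470.5,276,37,-8.8)
E
```

```text
scraper top 2929 mean [471.1 277.3] pca 81.3 rect [470.8 275.7] [65.5 30. ] 81.6 z [58.7 60.  61.1]
t 16.1 [470.8 275.8 133.6] ang -9.0 ->  [ 0.001 -0.002  0.483] turn -0.001 (or half) rows 3.0 1.0
```

Call:
{"name": "move_arm", "arguments": {"motion": "0.5 0 0 0.15 -0.002;0.5 0 0 0.3 -0.002;0.5 0 0 0.42 -0.002;0.5 0 0 0.48 -0.002;0.5 0 0 0.485 -0.002;0.5 0 0 0.485 -0.002;-1 0 0 0.485 -0.002;-1 0 0 0.485 -0.002;-1 0 0 0.485 -0.002;-1 0 0 0.485 -0.002;-1 0 0 0.485 -0.002;-1 0 0 0.485 -0.002", "newtons": 45}}

```text
time: 17.13
position: [0.471, 0.2759, 0.0372]
tool_rot: [0.758, 0.653, 0.0, 0.0]
ft_force: [-0.8, -0.2, 0.0]
grip_width: 0.0331
grip_force: 0.4
```

Call:
{"name": "move_arm", "arguments": {"motion": "-1 0 0 0 0;-1 0 0 0 0;-1 0 0 0 0;-1 0 0 0 0"}}

```text
time: 17.47
position: [0.4708, 0.2759, 0.0371]
tool_rot: [0.758, 0.653, 0.0, -0.0]
ft_force: [-1.9, 0.1, 6.0]
grip_width: 0.0296
grip_force: 45.0
```

Call:
{"name": "move_arm", "arguments": {"motion": "-1 0 0 -0.05 0;-1 0 0 -0.15 0;-1 0 0 -0.3 0;-1 0 0 -0.45 0;-1 0 0 -0.6 0;-1 0 0 -0.6 0;-1 0 0 -0.6 0"}}

```text
time: 18.05
position: [0.472, 0.2762, 0.1587]
tool_rot: [0.758, 0.653, 0.002, 0.001]
ft_force: [-1.0, -0.3, -2.0]
grip_width: 0.0296
grip_force: 45.0
```

```bash
python3 -c "
from h import *
plan(583.9+60*.9659,-31.2+60*.2588,157,15)
"
```

```text
t 18.1 [472.  276.2 158.7] ang -8.5 ->  [-1.318  1.056  0.01 ] turn -0.131 (or half) rows 9.0 4.0
```

Call:
{"name": "move_arm", "arguments": {"motion": "-1 -0.15 0.12 0 0;-1 -0.3 0.24 0 0;-1 -0.45 0.36 0 0;-1 -0.6 0.48 0 0;-1 -0.66 0.53 0 0"}}

```text
time: 18.47
position: [0.558, 0.1254, 0.1551]
tool_rot: [0.759, 0.651, -0.001, 0.0]
ft_force: [0.6, -0.3, -1.1]
grip_width: 0.0298
grip_force: 45.0
```

Call:
{"name": "move_arm", "arguments": {"motion": "-1 -0.15 0.12 0 -0.03;-1 -0.3 0.24 0 -0.06;-1 -0.45 0.36 0 -0.09;-1 -0.6 0.48 0 -0.12;-1 -0.66 0.53 0 -0.131;-1 -0.66 0.53 0 -0.131;-1 -0.66 0.53 0 -0.131;-1 -0.66 0.53 0 -0.131"}}

```text
time: 19.13
position: [0.6394, -0.0154, 0.1551]
tool_rot: [0.608, 0.794, -0.001, -0.002]
ft_force: [0.5, 0.4, -1.0]
grip_width: 0.0296
grip_force: 45.0
```

```bash
python3 - <<'E'
from h import *
p,d,m=grab("wrist"); W=world(d,m); save("w6",p,1.5); np.savez("w6",p=p,d=d,W=W)
plan(583.9+60*.9659,-31.2+60*.2588,100,15)
k=(d>0)&(W[...,2]>.175-.05)&(W[...,2]<.187)&(abs(W[...,0]-.642)<.05)&(abs(W[...,1]+.016)<.05)
P=W[k]*1000; print(len(P), cv2.minAreaRect(P[:,:2].astype(np.float32)) if len(P) else 0)
E
```

```text
t 19.2 [639.6 -15.  155.5] ang 15.1 ->  [-0.007  0.011  0.277] turn 0.001 (or half) rows 2.0 1.0
7567 ((639.8301391601562, -12.856010437011719), (53.663726806640625, 59.885101318359375), 15.222146034240723)
```

View pics/w6.png

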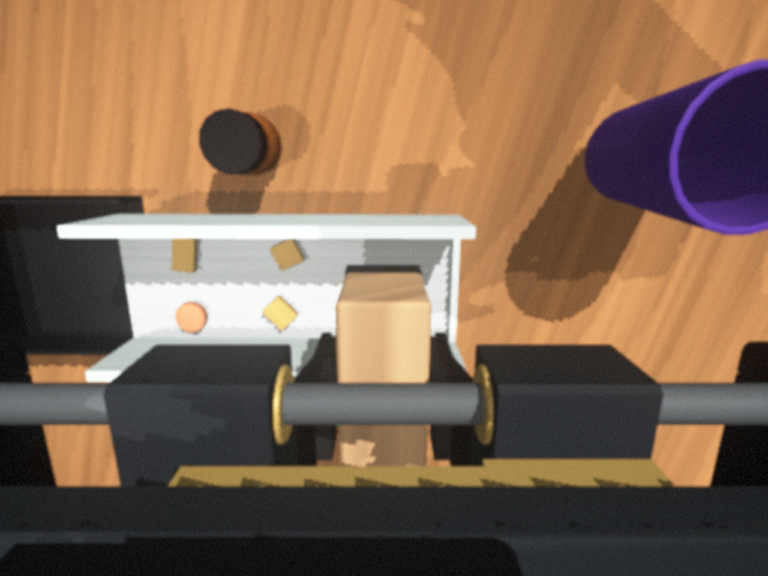

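The picture shows four chips at (184,255), (286,254), (191,317) and (280,313), all on the open-end side of the scraper at (383,330). By my count that was the 11th picture viewed, one over the limit, so I rely on numbers from here on. Next I check the lateral clearance.

```bash
python3 - <<'E'
from h import *
z=np.load("w6.npz"); d,W=z["d"],z["W"]
u=np.array([.9659,.2588]);n=np.array([-.2588,.9659]);o=np.array([583.9,-31.2])
P=W*1000; a=(P[...,:2]-o)@u; b=(P[...,:2]-o)@n; Z=P[...,2]
pic=np.zeros(d.shape,bool)
pic[:230]=True
k=(d>0)&pic&(Z>80)&(Z<88)&(abs(a)<110)&(b>30); print("wall+ b",np.percentile(b[k],[2,50,98]).round(1))
v,c=np.mgrid[:384,:512]
k=(d>0)&(v>178)&(v<252)&(c>222)&(c<288)&(Z>165)&(Z<190); print("top",k.sum(),"a",np.percentile(a[k],[1,50,99]).round(1),"b",np.percentile(b[k],[1,99]).round(1),"z",np.median(Z[k]).round(1))
k=(d>0)&(v>178)&(v<252)&(c>222)&(c<288)&(Z>120)&(Z<190); print("all b",np.percentile(b[k],[1,99]).round(1))
for n_,q in(("c1",(184,255)),("c2",(286,254)),("c3",(191,317)),("c4",(280,313))):
    i=(int(q[1]/1.5),int(q[0]/1.5)); print(n_,a[i].round(1),b[i].round(1),Z[i].round(1))
plan(583.9+60*.9659,-31.2+60*.2588,100,15)
E
```

```text
wall+ b [37.  40.1 43. ]
top 3697 a [43.9 58.6 73.5] b [ 7.2 32.9] z 177.9
all b [ 7.3 33. ]
c1 -64.0 18.3 39.3
c2 -1.5 19.4 39.4
c3 -63.4 -21.1 40.4
c4 -7.2 -18.0 40.2
t 19.2 [639.6 -15.  155.5] ang 15.1 ->  [-0.007  0.011  0.277] turn 0.001 (or half) rows 2.0 1.0
```

Call:
{"name": "move_arm", "arguments": {"motion": "-1 0 0.005 0.1 0;-1 0 0.005 0.2 0;-1 0 0.005 0.28 0;-1 0 0.005 0.34 0;-1 0 0.005 0.38 0;-1 0 0.005 0.41 0;-1 0 0.005 0.43 0;-1 0 0.005 0.44 0;-1 0 0.005 0.44 0;-1 0 0.005 0.44 0"}}

```text
time: 20.02
position: [0.6428, -0.0165, 0.0693]
tool_rot: [0.608, 0.794, 0.0, 0.001]
ft_force: [0.4, 0.2, -1.6]
grip_width: 0.0296
grip_force: 45.0
```

Call:
{"name": "move_arm", "arguments": {"motion": "-1 0 0 0.006 0;-1 0 0 0.012 0;-1 0 0 0.018 0;-1 0 0 0.022 0;-1 0 0 0.022 0;-1 0 0 0.022 0"}}

```text
time: 20.52
position: [0.6423, -0.0164, 0.0643]
tool_rot: [0.608, 0.794, -0.0, -0.0]
ft_force: [0.7, 0.5, -0.9]
grip_width: 0.0298
grip_force: 45.0
```

Call:
{"name": "move_arm", "arguments": {"motion": "-1 0 0 0.004 0;-1 0 0 0.008 0;-1 0 0 0.012 0;-1 0 0 0.012 0"}}

```text
time: 20.85
position: [0.6425, -0.0164, 0.0631]
tool_rot: [0.608, 0.794, 0.0, 0.0]
ft_force: [-2.5, 0.2, 5.8]
grip_width: 0.0298
grip_force: 45.0
```

```bash
python3 -c "
from h import *
plan(583.9-105*.9659,-31.2-105*.2588,63,15); o=robot.get_obs(); print(o['ft_force'])
e=o['position']*1000-[583.9,-31.2,0]; print('a',e@[.9659,.2588,0],'b',e@[-.2588,.9659,0])"
```

```text
t 20.9 [642.5 -16.4  63.1] ang 15.1 ->  [ 0.005 -0.827  0.   ] turn 0.0 (or half) rows 4.0 1.0
[-2.48403134  0.17580062  5.76516087]
a 60.44088247181067 b -0.9080279212845412
```

Call:
{"name": "move_arm", "arguments": {"motion": "-1 0.003 -0.03 0 0;-1 0.006 -0.07 0 0;-1 0.008 -0.11 0 0;-1 0.008 -0.15 0 0;-1 0.008 -0.19 0 0;-1 0.008 -0.23 0 0;-1 0.008 -0.27 0 0;-1 0.008 -0.31 0 0;-1 0.008 -0.35 0 0;-1 0.008 -0.39 0 0;-1 0.008 -0.43 0 0;-1 0.008 -0.47 0 0"}}

```text
time: 21.85
position: [0.5525, -0.0398, 0.0631]
tool_rot: [0.609, 0.793, 0.001, 0.002]
ft_force: [2.1, 1.0, 5.0]
grip_width: 0.0297
grip_force: 45.0
```

Call:
{"name": "move_arm", "arguments": {"motion": "-1 0 -0.03 0 0;-1 0 -0.06 0 0;-1 0 -0.1 0 0;-1 0 -0.14 0 0;-1 0 -0.18 0 0;-1 0 -0.22 0 0;-1 0 -0.26 0 0;-1 0 -0.3 0 0;-1 0 -0.34 0 0;-1 0 -0.36 0 0;-1 0 -0.36 0 0;-1 0 -0.36 0 0"}}

```text
time: 22.85
position: [0.4819, -0.0587, 0.063]
tool_rot: [0.609, 0.794, 0.0, 0.001]
ft_force: [1.1, -0.9, 8.5]
grip_width: 0.0298
grip_force: 45.0
```

```bash
cat > chk.py <<'E'
from h import *
u=np.array([.9659,.2588]);n=np.array([-.2588,.9659]);o=np.array([583.9,-31.2])
for cam in("top","wrist","scene"):
    p,d,m=grab(cam); P=world(d,m)*1000; a=(P[...,:2]-o)@u; b=(P[...,:2]-o)@n; Z=P[...,2]
    h,s,v=cv2.split(cv2.cvtColor(p,cv2.COLOR_RGB2HSV))
    col=((h<30)&(s>70)&(v>60)&(d>0)&(abs(b)<48)&(a>-205)&(a<106)&(Z<50)&(Z>-5)).astype(np.uint8)
    c,l,st,_=cv2.connectedComponentsWithStats(col)
    for i in range(1,c):
        if st[i,4]>6: k=l==i; print(cam,st[i,4],"a %.0f b %.0f z %.0f"%(np.median(a[k]),np.median(b[k]),np.median(Z[k])))
ob=robot.get_obs(); e=ob['position']*1000-[583.9,-31.2,0]; print('a',e@[.9659,.2588,0],'b',e@[-.2588,.9659,0],ob["time"],ob["ft_force"],ob["position"])
E
python3 chk.py
```

```text
top 12 a 99 b 45 z -2
top 49 a 37 b 45 z 0
wrist 3521 a -16 b 43 z 0
wrist 13 a -204 b 45 z 29
wrist 10 a -201 b 47 z 29
wrist 11 a -202 b 41 z 29
wrist 77 a -204 b 19 z 29
wrist 8 a -202 b 35 z 29
wrist 835 a -129 b 25 z 9
scene 9 a -202 b -7 z 29
scene 7 a -201 b -37 z 29
scene 343 a 36 b -40 z 4
a -105.63764657388863 b -0.18655220730124936 23.0 [ 0.10282353 -2.06988542 10.34219029] [ 0.48190678 -0.05872086  0.06301044]
```

Call:
{"name": "move_arm", "arguments": {"motion": "-1 0 0 -0.05 0;-1 0 0 -0.15 0;-1 0 0 -0.3 0;-1 0 0 -0.45 0;-1 0 0 -0.6 0;-1 0.2 0.1 -0.6 0;-1 0.4 0.2 -0.6 0;-1 0.6 0.3 -0.6 0;-1 0.75 0.35 -0.6 0;-1 0.75 0.35 -0.6 0"}}

```text
time: 23.83
position: [0.5084, 0.1113, 0.1818]
tool_rot: [0.606, 0.795, 0.001, -0.002]
ft_force: [-0.6, -0.6, 0.1]
grip_width: 0.0299
grip_force: 45.0
```

```bash
python3 chk.py; python3 -c "
from h import *
plan(469.7,275.5,160,-8.8)"
```

```text
top 62 a 48 b 46 z -0
top 55 a -71 b 45 z 0
top 45 a -126 b -29 z 8
top 18 a -119 b -7 z 15
top 64 a -128 b 22 z 7
scene 26 a -202 b 5 z 29
scene 33 a -140 b 27 z 6
scene 339 a 41 b -40 z 4
a -37.504348553983746 b 151.231110243519 23.9833 [ 0.49540701 -0.43108132 -1.66497916] [0.50853144 0.10517615 0.18148617]
t 24.0 [508.5 105.2 181.5] ang 15.2 ->  [0.873 0.036 0.107] turn 0.133 (or half) rows 5.0 4.0
```

No chips remain on the trough floor, and the blobs add up to four chips' worth of area in the tray. Next I stand the scraper on the pad.

Call:
{"name": "move_arm", "arguments": {"motion": "-1 0.18 0.01 0.05 0.03;-1 0.36 0.02 0.1 0.06;-1 0.54 0.03 0.1 0.1;-1 0.72 0.036 0.1 0.133;-1 0.873 0.036 0.1 0.133;-1 0.873 0.036 0.1 0.133;-1 0.873 0.036 0.1 0.133;-1 0.873 0.036 0.1 0.133;-1 0.873 0.036 0.1 0.133"}}

```text
time: 24.73
position: [0.4722, 0.2734, 0.1618]
tool_rot: [0.761, 0.649, -0.001, 0.0]
ft_force: [-0.3, 0.5, -1.7]
grip_width: 0.0295
grip_force: 45.0
```

```bash
python3 -c "
from h import *
plan(470,275.5,37,-8.8)"
```

```text
t 24.7 [472.2 273.4 161.8] ang -9.0 ->  [ 0.009 -0.012  0.624] turn -0.001 (or half) rows 3.0 1.0
```

Call:
{"name": "move_arm", "arguments": {"motion": "-1 0.007 -0.005 0.15 0;-1 0.007 -0.005 0.3 0;-1 0.007 -0.005 0.42 0;-1 0.007 -0.005 0.52 0;-1 0.007 -0.005 0.57 0;-1 0.007 -0.005 0.6 0;-1 0.007 -0.005 0.605 0;-1 0.007 -0.005 0.605 0;-1 0.007 -0.005 0.605 0;-1 0.007 -0.005 0.605 0"}}

```text
time: 25.57
position: [0.472, 0.2773, 0.0421]
tool_rot: [0.76, 0.65, 0.001, 0.0]
ft_force: [0.1, 0.4, -1.2]
grip_width: 0.0297
grip_force: 45.0
```

Call:
{"name": "move_arm", "arguments": {"motion": "-1 0 0 0.005 0;-1 0 0 0.01 0;-1 0 0 0.015 0;-1 0 0 0.015 0;-1 0 0 0.015 0"}}

```text
time: 25.98
position: [0.471, 0.2771, 0.0379]
tool_rot: [0.76, 0.65, -0.0, -0.0]
ft_force: [0.1, -0.0, -0.9]
grip_width: 0.0297
grip_force: 45.0
```

Call:
{"name": "move_arm", "arguments": {"motion": "-1 0 0 0.004 0;-1 0 0 0.007 0;-1 0 0 0.007 0;-1 0 0 0.007 0"}}

```text
time: 26.32
position: [0.4712, 0.2771, 0.0371]
tool_rot: [0.76, 0.65, 0.0, 0.0]
ft_force: [-0.6, 0.2, 5.6]
grip_width: 0.0296
grip_force: 45.0
```

Call:
{"name": "move_arm", "arguments": {"motion": "0.4 0 0 -0.003 0;0.4 0 0 -0.003 0;0.4 0 0 -0.003 0;0.4 0 0 -0.003 0;0.4 0 0 -0.003 0;0.4 0 0 -0.1 0;0.4 0 0 -0.3 0;0.4 0 0 -0.5 0;0.4 0 0 -0.7 0;0.4 0 0 -0.9 0;0.4 0 0 -0.9 0;0.4 0 0 -0.9 0"}}

```text
time: 27.32
position: [0.4727, 0.2777, 0.2193]
tool_rot: [0.76, 0.65, 0.003, 0.001]
ft_force: [-0.0, 0.3, -0.1]
grip_width: 0.0608
grip_force: 0.0
```

```bash
python3 chk.py; python3 - <<'E'
from h import *
p,d,m=grab("wrist"); W=world(d,m)
k=(d>0)&(W[...,2]>.052)&(W[...,2]<.068)&(abs(W[...,0]-.47)<.05)&(abs(W[...,1]-.276)<.045)
P=W[k]*1000; print(len(P),cv2.minAreaRect(P[:,:2].astype(np.float32)),np.median(P[:,2]))
p,d,m=grab("top"); W=world(d,m); Z=np.load("top.npz"); 
def reg(n,x0,x1,y0,y1,zl,zh):
    for WW in(Z["W"],W):
        v,u=np.mgrid[:384,:512]*np.array(1.55); k=(u>x0)&(u<x1)&(v>y0)&(v<y1)&(WW[...,2]>zl)&(WW[...,2]<zh); print(n,k.sum(),(WW[k].mean(0)*1000).round(1))
reg("jar",355,382,306,332,.04,.06); reg("spool",437,465,262,290,.035,.055); reg("weight",488,515,320,345,.02,.06); reg("clamp",192,216,298,320,.03,.07); reg("tumbler",320,366,155,212,.09,.12)
rect(W,d,[(500,180),(580,180),(580,380),(500,380)],.05,.075,"file in rest")
E
```

```text
top 18 a 90 b 46 z -0
top 71 a 4 b 46 z -1
top 25 a -88 b 46 z 0
top 71 a -122 b -26 z 7
top 67 a -126 b 23 z 8
scene 14 a -201 b 23 z 28
scene 29 a -137 b 25 z 7
scene 343 a 41 b -40 z 5
a -30.513811118021195 b 326.83140300866467 27.4667 [-0.14679564 -0.12402668 -0.84062204] [0.46983593 0.27660787 0.21503654]
1715 ((472.96551513671875, 276.71356201171875), (65.38407897949219, 29.978984832763672), 82.10626983642578) 59.936068543500255
jar 120 [534.6  45.3  49.1]
jar 124 [535.3  45.4  49.1]
spool 134 [ 622.5 -102.7   43. ]
spool 132 [ 622.5 -102.5   43. ]
weight 118 [ 518.8 -198.1   30.5]
weight 122 [ 518.9 -197.8   30.4]
clamp 92 [533.9 343.4  52.8]
clamp 0 [nan nan nan]
tumbler 192 [777.3 103.2 101.1]
tumbler 193 [777.6 103.5 100.9]
file in rest 707 mean [ 584.6 -285.2] pca 179.4 rect [ 556.8 -284.8] [296.4  70.6] 7.6 z [54.4 60.7 65.9]<stdin>:8: RuntimeWarning: Mean of empty slice.
  ret = um.true_divide(
```

```bash
python3 - <<'E'
from h import *
for W in(np.load("scene.npz")["W"],world(*grab("scene")[1:])):
    k=(abs(W[...,0]-.537)<.03)&(abs(W[...,1]-.343)<.03)&(W[...,2]>.02)&(W[...,2]<.07); print(k.sum(),(W[k].mean(0)*1000).round(1))
o=robot.get_obs(); print(o["time"],o["joint_velocities"].round(3)); print(robot.hand_in())
E
```

```text
88 [541.3 341.1  44. ]
89 [541.9 340.9  44.6]
27.6167 [-0.001 -0.002 -0.008 -0.    -0.001 -0.   ]
the job is handed in; nothing more can be done
None
```

The job is done and handed in at 27.6 s: the file is in the wooden rest, the trough floor is clear with four chips' worth of area in the tray, the scraper stands about 3 mm off the pad's centre, and the jar, spool, weight, ring clamp and tumbler measured unmoved (brush, flux can and white box not re-measured); I viewed 11 pictures, one over the limit of 10.

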